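Open the cake-board rack

TASK

A fresh bundle of cake boards has to go into the rack, so make room for it: with a fingertip press down the thumb lever of the sliding stop, keep it pressed, and push the stop back along its toothed bar until it is fully home against the buffer at the rear end, then let the lever spring up and move clear. Nothing needs gripping or lifting: leave the two bundles of boards, the mug and the tape dispenser where they stand.

Things in the scene. Friction and masses are not known exactly. Their poses are not given: they have to be found in the camera images.
- rack: Aluminium cake-board rack, 400 mm long (its x), 210 mm wide (y), fixed to the table; origin at the centre of its underside. A fixed end plate 131 mm tall closes the -x end. A toothed steel bar 8 mm thick runs along x on the -y side (y = -85 mm), tooth tips 109 mm above the table, to a rubber buffer on a 122 mm tall bracket at the +x (rear) end. Back = the rack's +x.
- stop (a joint): Travel of the sliding stop along the bar in m: 0 = farthest forward (towards the fixed end plate), 0.210 = fully back (to +x), head against the rubber buffer. About 4 N of friction. A ratchet lets it click forward but blocks it backward, after up to one 8 mm tooth of slack, unless the thumb lever is held down.
- lever (a joint): Angle of the stop's thumb lever in rad: 0 = up, pawl in a notch (it may rest at up to 0.15, the pawl higher on a tooth), 0.32 = pressed to its stop. The pawl is clear of the teeth above about 0.16. A spring returns it: about 2.5 N to start pressing, 6 N at the stop.
- lever_pad (a point): Middle of the top of the lever's ribbed steel pad, 44 mm long (along rack x), 30 mm wide, about 135 mm above the table when up. The pad sticks out of the head towards rack -x over the bar, rising 13 degrees to its free end; its pivot is 40 mm to +x. Pressed to the stop, this point is 13 mm lower and the pad nearly level. Moves with the lever; clear from above.
- stop_head (a point): Flat front face (looks to rack -x) of the stop's dark steel head, 149 mm above the table, 22 mm to +x of the lever pad's middle. Head: 36 mm wide, 55 mm long, top at 159 mm. A finger holding the lever down can push the stop back against this face.
- bar_end (a point): Rear end of the toothed bar, on its top edge (109 mm above the table), where the bracket stands.
- boards_in_center (a point): Centre of the bundle of gold cake boards standing in the rack against the fixed end plate, 152 x 152 mm and 55 mm thick (along the rack's x), 161 mm tall as it stands. Loose.
- boards_new_center (a point): Centre of the fresh bundle of cake boards, same size, standing on the table beyond the rack's rear end. Loose.
- mug_center (a point): Centre of a steel mug, 80 mm across, 95 mm tall, on the table beside the bar. Loose.
- tape_center (a point): Centre of a beige tape dispenser, 150 x 60 mm, 92 mm tall, on the table beside the bar. Loose.
- jaw (a point): Middle of the front of the stop's aluminium jaw plate: 166 mm wide (rack y), 3 mm thick, 137 mm tall. It is one with the head, lies 52 mm forward (-x) of the head's front face, and reaches across the tray to the head's +y side, not over the bar.

How it is judged:
By the outcome, as a careful person would: the job done as asked, in the order asked, and still so for the second after the job is handed in, with the robot touching nothing.
It also fails if it takes over 38 s, if anything falls off the work surface, if the arm or the gripper's body presses on something with over 40 N, if the wrist force passes 120 N, or if a joint passes its speed limit or range.

ROBOT

A 6-joint arm with a two-finger parallel gripper is mounted at the origin on the work surface. World frame = base frame: x ahead of the robot, y to its left, z up, the work surface at z = 0. Lengths are in m, angles in rad, forces in N, time in s.
With the tool pointing down it reaches from about 0.2 to 0.875 m from the base axis. Payload 3.4 kg.
Tool frame: the origin (TCP) lies between the finger pads; the fingertips stand 25 mm ahead of it and the grasp point (between the pads) lies 6 mm ahead of it (r.nose_length is the z of the fingertips in the tool frame, in m); z points along the fingers, y is the line along which they close (so a half turn about z gives the same grasp; the last joint's range is limited). The gripper opens to 94 mm and grips with 3 to 60 N. Pads are 16 mm wide; open, the fingers measure 119 mm over their backs; the gripper's body (75 mm by 177 mm) begins 78 mm behind the grasp point.
Start: joints at [1.143, 0.276, 1.505, -0, 1.361, -0.121], TCP at [0.174, 0.548, 0.23] pointing down, gripper open.
Joint ranges: [-2.89, 2.89], [-0.75, 2.08], [0.22, 2.7], [-1.18, 4.32], [0.11, 2.71], [-2.7, 2.7]. Speed limits (rad/s): [2.57, 2.57, 3.14, 3.14, 3.14, 3.14].

INTERFACE

Orientations are given as a unit quaternion [w, x, y, z].
In Python, from plant import r, gripper_to, inverse_kinematics, vision, models, telemetry gives the robot as it stands. Calls block until the motion is done:
- r.move_to(position, orientation): joint-space move of the TCP to a pose.
- r.move_l(position, rot=None, vel=0.15, guard=None): straight line of the TCP; rot=None keeps the orientation; vel is the mean speed in m/s. With guard (N) it stops when the force on the tool has changed by that much, and returns True; else False.
- r.movej(angles): joint-space move.
- gripper_to(opening, f_grip=None): finger opening in m; f_grip is the grip in N (None keeps the last); returns when the fingers have stopped.
- r.hold(seconds).
- inverse_kinematics(position, orientation): joint angles nearest the present ones, or None.
- vision.snapshot(name): name is "scene" or "top"; returns the picture (420x560x3 uint8, red, green, blue); there is no depth.
- vision.get_calibration(name): a dict with "fx", "fy", "cx", "cy" (pixels), "position" and "orientation" of the camera in the world. Camera axes: x right, y down, z forward; pixel columns grow to the right and rows downward; lengths in m; the calibration is good to about 2 mm. A picture is of the moment at which its call begins. get_calibration takes no time and is no camera call.
A pose or a line that the arm cannot do raises r.PlanningError and nothing moves.
- r.sign_off(): hands the job in; it is judged then, once.
Trained networks look in the newest picture that a camera, given by its name, has taken for a name from the list of things; names that differ only in an ending like _2 or _b are one class to them, and where a whole thing is asked for, a point or a joint stands for the part that bears it (a point fixed in the world has none). Each returns a list of dicts, best first, with "score" (0 to 1); they miss things now and then, are a little off and sometimes report something else, mostly with a low value. They report only what shows in the picture. A call takes as long as a camera call.
- models.boxes_of(thing, camera): "at" ([x, y, z] in m, in world coordinates, good to about 4 mm: the middle of the surface that is visible of it).
- models.regions_of(thing, camera): "pixels" (420x560 bool, what is visible of it).
- models.mark_of(thing, camera): "at" ([x, y, z] in m, in world coordinates, good to about 4 mm: a listed point, or the origin of a listed thing).
Readings, each from a call of its own:
- telemetry.current_t(): time.
- telemetry.current_joints(): joint angles.
- telemetry.current_dq(): joint speeds.
- telemetry.current_joint_efforts(): joint torques, N m.
- telemetry.current_ee_pos(): TCP position.
- telemetry.current_tool_rot(): TCP orientation.
- telemetry.current_wrist_force(): force on the tool from outside, world axes, zero at the start.
- telemetry.current_torque(): the same for the moment, N m.
- telemetry.current_opening(): finger opening in m.
- telemetry.current_finger_force(): force on a finger pad.
Only numpy, scipy, OpenCV 4.12 (cv2) and the standard library are available. Lean on these libraries where they do the work, as an engineer would, in place of code of your own. Each camera call takes 0.05 s, during which the arm holds its last target. There are 200 camera calls.

## Working session

There is one attempt and no reset: what is moved stays moved. The work goes in short steps, each a Python script; the robot and the scene stay as the last script left them, time stands still between calls to the robot, and variables do not carry over. Pictures are saved under pics/ and viewed, at most 10 in all, crops included, and the job is handed in when it is done.

```bash
ls; mkdir -p pics
python3 - <<'E'
from plant import *
from plant import r, vision, models, telemetry
import cv2,numpy as np
for c in ("scene","top"):
    im=vision.snapshot(c); cv2.imwrite(f"pics/a_{c}.png",im[:,:,::-1])
    k=vision.get_calibration(c); print(c,{a:np.round(b,3).tolist() for a,b in k.items()})
    for t in ["rack","lever_pad","stop_head","bar_end","boards_in_center","boards_new_center","mug_center","tape_center","jaw"]:
        print(t,[(np.round(d["at"],3).tolist(),round(d["score"],2)) for d in models.mark_of(t,c)[:2]])
print(telemetry.current_t(),r.nose_length)
E
```

```text
pics
scene {'fx': 514.912, 'fy': 514.912, 'cx': 278.809, 'cy': 212.81, 'position': [1.431, 0.155, 1.019], 'orientation': [-0.235, 0.622, 0.698, -0.265]}
rack [([0.564, 0.025, -0.002], 0.82)]
lever_pad [([0.615, -0.084, 0.129], 0.63)]
stop_head [([0.621, -0.057, 0.15], 0.83)]
bar_end [([0.706, 0.183, 0.102], 0.58)]
boards_in_center []
boards_new_center [([0.666, 0.332, 0.072], 0.89)]
mug_center [([0.722, -0.18, 0.047], 0.82)]
tape_center [([0.781, 0.015, 0.031], 0.86)]
jaw [([0.512, -0.068, 0.074], 0.56)]
top {'fx': 496.242, 'fy': 496.242, 'cx': 276.254, 'cy': 207.876, 'position': [0.51, 0.055, 1.24], 'orientation': [-0.039, 0.715, -0.697, 0.029]}
rack [([0.566, 0.024, -0.004], 0.7), ([0.614, -0.082, 0.13], 0.42)]
lever_pad [([0.614, -0.085, 0.131], 0.67)]
stop_head [([0.622, -0.054, 0.151], 0.82), ([0.725, -0.18, 0.045], 0.29)]
bar_end []
boards_in_center []
boards_new_center [([0.668, 0.334, 0.073], 0.77)]
mug_center [([0.723, -0.177, 0.046], 0.7)]
tape_center [([0.779, 0.015, 0.033], 0.83)]
jaw [([0.511, -0.072, 0.076], 0.6)]
1.0 0.025
```

View pics/a_scene.png

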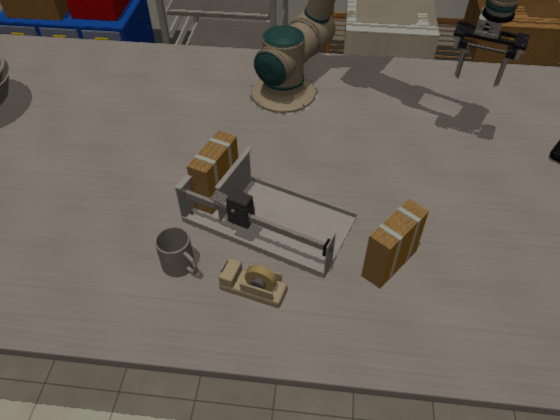

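View pics/a_top.png

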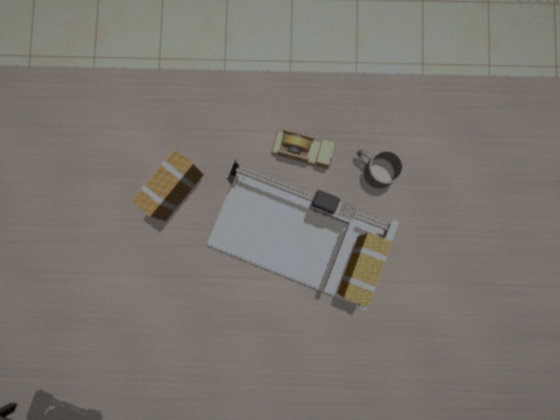

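The scene view shows the stop head at about (240,210), with the lever pad at (220,198) to its left. The bar runs right to the bracket at (330,245). In the top view the head is at (325,202), the pad at (347,211) and the bracket at (234,172). The marks agree with the rack model: the bar yaw is about 71.3° and the pad is at rack y ≈ -0.083. Next I move above the pad and press.

```bash
cat > h.py <<'E'
from plant import r, gripper_to, inverse_kinematics, vision, models, telemetry
import numpy as np, cv2
from scipy.spatial.transform import Rotation as R
yaw=np.radians(71.3); u=np.array([np.cos(yaw),np.sin(yaw),0]); v=np.array([-u[1],u[0],0])
pad=np.array([.6145,-.0845,0]); N=.025
def quat(s):
    z=np.array([0,0,-1.]); y=s*u
    return R.from_matrix(np.c_[np.cross(y,z),y,z]).as_quat()[[3,0,1,2]]
def at(x,ztip,y=0): return pad+x*u+y*v+np.array([0,0,ztip+N])
def rep(s):
    p=np.array(telemetry.current_ee_pos()); f=np.array(telemetry.current_wrist_force())
    print(s,"t%.2f"%telemetry.current_t(),"x %.4f y %.4f tip %.4f"%((p-pad)@u,(p-pad)@v,p[2]-N),"F u,v,z",np.round([f@u,f@v,f[2]],1))
E
python3 - <<'E'
from h import *
c=[(abs(q[5]),s) for s in (1,-1) if (q:=inverse_kinematics(at(.002,.2),quat(s))) is not None]
print(c); s=min(c)[1]
gripper_to(0,30)
r.move_to(at(.002,.2),quat(s)); rep("above")
r.move_l(at(.002,.155),vel=.15); rep("near")
print(r.move_l(at(.002,.121),vel=.03,guard=9)); rep("pressed")
vision.snapshot("scene")
im=vision.snapshot("scene"); cv2.imwrite("pics/b.png",cv2.resize(im[130:280,150:350,::-1],(800,600)))
E
```

```text
[(np.float64(1.489958613058887), 1), (np.float64(1.6516340405309062), -1)]
above t5.13 x 0.0030 y 0.0003 tip 0.2001 F u,v,z [-0.3 -0.2 -0.7]
near t5.58 x 0.0024 y 0.0001 tip 0.1550 F u,v,z [-0.  -0.2  0.5]
False
pressed t6.87 x 0.0014 y 0.0000 tip 0.1218 F u,v,z [-1.7  1.2  5.9]
```

View pics/b.png

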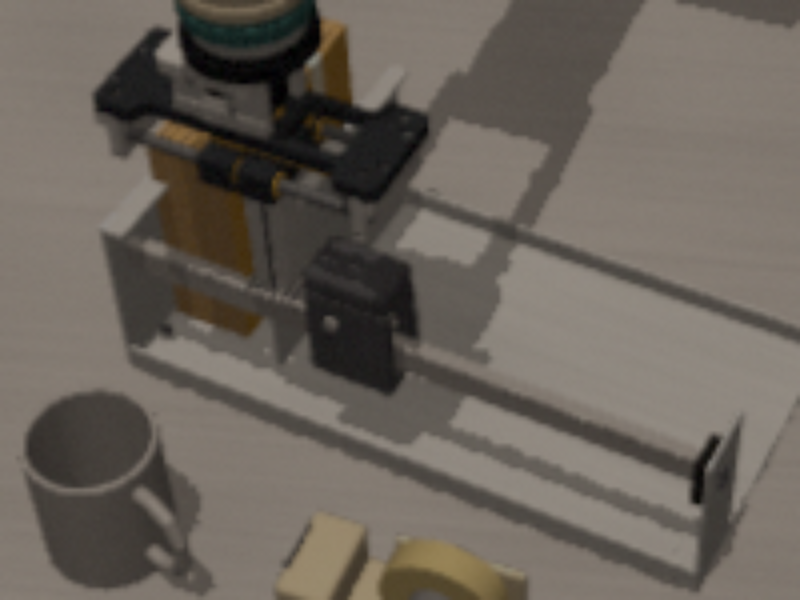

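The crop shows the closed fingers on the lever pad just in front of the head at (355,290). The force is 6 N at a tip height of 0.122 m, as expected with the lever pressed. The way to the buffer at (705,470) is free. Next I press 1.5 mm deeper and push back.

Run:
```python
from h import *
r.move_l(at(.002,.1195),vel=.03); rep("deeper")
print(r.move_l(at(.02,.1195),vel=.04,guard=20)); rep("start")
if telemetry.current_ee_pos() is not None:
    print(r.move_l(at(.24,.1195),vel=.05,guard=20)); rep("end")
im=vision.snapshot("scene"); cv2.imwrite("pics/c.png",cv2.resize(im[130:280,180:380,::-1],(800,600)))
```

```text
deeper t7.22 x 0.0013 y -0.0000 tip 0.1214 F u,v,z [-2.3  2.5  9.9]
False
start t7.82 x 0.0194 y -0.0004 tip 0.1214 F u,v,z [-2.6  3.8 10.4]
True
end t11.13 x 0.2047 y -0.0023 tip 0.1230 F u,v,z [-1.3  0.7  6.2]
```

View pics/c.png

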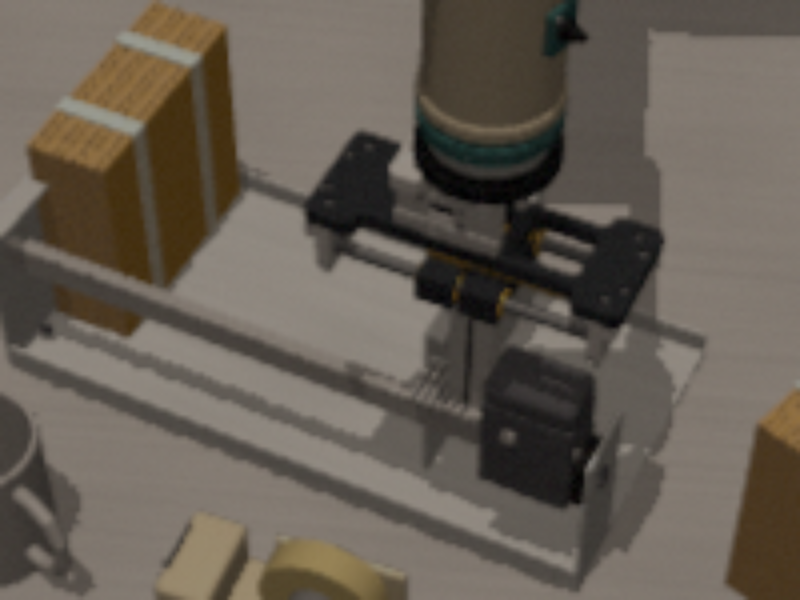

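The crop shows the head at (540,430) right up at the buffer and bracket at (590,470), with the fingers still on the pad. Since the guard's stop may have rebounded slightly, I push home again slowly, then lift straight up and check.

Run:
```python
from h import *
print(r.move_l(at(.204,.119),vel=.03)); rep("press")
print(r.move_l(at(.22,.119),vel=.015,guard=18)); rep("home")
r.hold(.3); rep("held")
x=(np.array(telemetry.current_ee_pos())-pad)@u
r.move_l(at(x,.145),vel=.04); rep("released")
r.move_l(at(x-.006,.16),vel=.05)
r.move_l(at(x-.02,.26),vel=.15); rep("clear")
r.move_to(np.array([.42,.0,.35]),telemetry.current_tool_rot()); r.hold(.3); rep("away")
im=vision.snapshot("scene"); cv2.imwrite("pics/d.png",cv2.resize(im[130:280,180:380,::-1],(800,600)))
for t in ["lever_pad","stop_head","mug_center","tape_center","boards_new_center","boards_in_center"]:
    print(t,[(np.round(d["at"],3).tolist(),round(d["score"],2),round(float((np.array(d["at"])-pad)@u),4)) for d in models.mark_of(t,"scene")[:1]])
print(telemetry.current_t())
```

```text
False
press t11.46 x 0.2047 y -0.0022 tip 0.1227 F u,v,z [-0.9  0.1 13.3]
True
home t12.07 x 0.2046 y -0.0022 tip 0.1232 F u,v,z [-0.5  1.1  5.7]
held t12.38 x 0.2046 y -0.0021 tip 0.1234 F u,v,z [-1.3  0.7  6.5]
released t13.09 x 0.2046 y 0.0002 tip 0.1447 F u,v,z [-0.8  0.4  0.5]
clear t14.39 x 0.1845 y 0.0005 tip 0.2589 F u,v,z [-0.6  0.9 -0.4]
away t15.77 x 0.0180 y 0.2107 tip 0.3245 F u,v,z [ 0.1 -0.3 -0.1]
lever_pad [([0.68, 0.1, 0.129], 0.71, 0.1963)]
stop_head [([0.686, 0.119, 0.15], 0.56, 0.2152)]
mug_center [([0.721, -0.177, 0.047], 0.62, -0.0538)]
tape_center [([0.782, 0.018, 0.032], 0.57, 0.1505)]
boards_new_center [([0.664, 0.334, 0.074], 0.59, 0.4118)]
boards_in_center [([0.486, -0.132, 0.085], 0.6, -0.0858)]
16.1167
```

View pics/d.png

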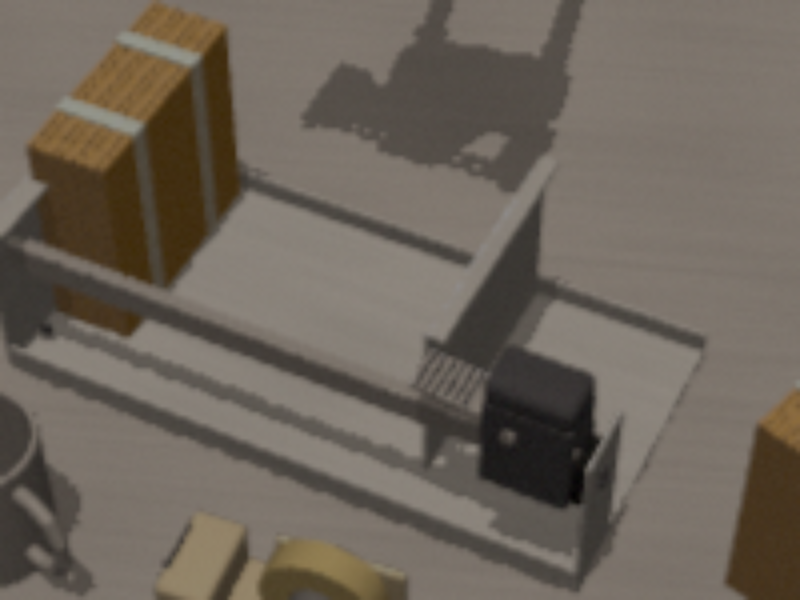

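The crop shows the lever up at (450,375) and the head at (540,430) next to the black buffer at (583,470), with the boards unmoved. I zoom in once on the contact with the buffer.

Run:
```python
from h import *
a=vision.snapshot("scene")[205:265,290:345]; b=vision.snapshot("top")[150:205,220:275]
f=lambda i:cv2.convertScaleAbs(cv2.resize(i[:,:,::-1],(400,400),interpolation=cv2.INTER_CUBIC),alpha=2)
cv2.imwrite("pics/e.png",np.hstack([f(a),f(b)]))
```

```text
(no output)
```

View pics/e.png

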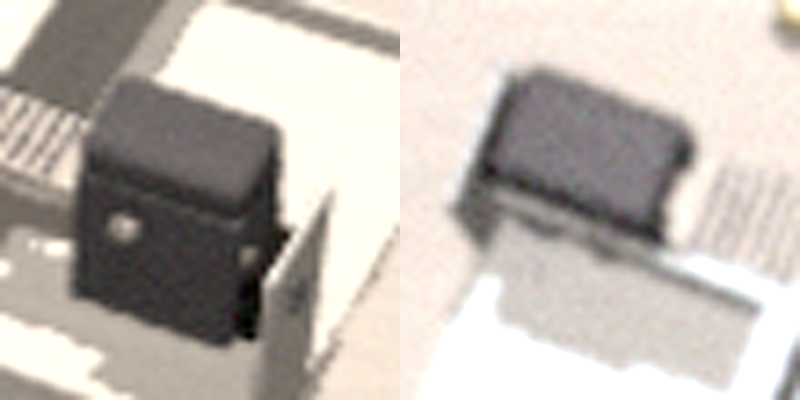

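The zoom shows the head's rear face meeting the buffer with no gap at (245,300). Both pushes stopped at the same place, to within 0.1 mm, with the lever down.

```bash
python3 -c "
from h import *
rep('end'); print(r.sign_off())"
```

```text
end t16.22 x 0.0177 y 0.2114 tip 0.3251 F u,v,z [0.5 0.1 0.5]
the job is handed in; nothing more can be done
None
```

The stop was pushed back to the rear buffer with its lever held down, the lever then sprang up, the arm moved clear, and I handed the job in at 16.2 s with the boards, mug and tape dispenser where they stood.

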